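Clip the loose airer rungs into the clip rail

TASK

First move the lint tin off the clip rail and stand it upright in the small white tray. Then take every airer rung out of the drawer's lanes and push each one down past the sprung jaws of a clip of its own until it is fully home and about centred lengthwise. Leave the green cup standing where it is.

Things in the scene. Friction and masses are not known exactly. Their poses are not given: they have to be found in the camera images.
- cliprail: Fixed clip rail lying flat on the worktop, on either side (y > 0 or y < 0), turned a little: grey plate 130 (x) by 240 (y) by 16 mm, origin under its centre, z up. Four fork clips in a row along its y axis, 56 mm apart; seated rungs lie along its x axis. Each clip is two forks, 16 mm wide in x, at x = -50 and +50 mm, with only the bare plate between them (84 mm clear)
- clip0 (a point): Middle of the clip at y = -84 mm of the rail: where a seated rung's centre lies, 48 mm above the rail's underside; axes as the rail's. In each fork, relative to this point: seat 8 mm below; fixed wall on the -y side, inner face at y = -8.5 mm, flared outwards from 4 to 16 mm above
- clip1 (a point): The same for the clip at y = -28 mm. In each fork a sprung steel jaw stands on the +y side: its round nose, 8 mm thick, has its middle at y = +8.3, z = +8.7 mm from this point and overhangs the seated rung by 4 mm. The two jaws of a clip are one part, hinged in the plate, swinging towards +y
- clip2 (a point): The same for the clip at y = +28 mm. A rung pushed straight down over this point first meets the noses 17 mm above its seated height, needs about 5 to 10 N to pass them, and then the jaws spring back over it
- clip3 (a point): The same for the clip at y = +84 mm
- rung0: Airer rung, may be absent: round wooden rod 16 mm thick, 180 mm long, with a square end cap 20 by 20 by 12 mm at each end (so that it does not roll); origin at its centre, x along the rod; 50 g. At first it lies flat in one of the drawer's lanes, resting on its caps
- rung1: Airer rung, may be absent: round wooden rod 16 mm thick, 180 mm long, with a square end cap 20 by 20 by 12 mm at each end (so that it does not roll); origin at its centre, x along the rod; 50 g. At first it lies flat in one of the drawer's lanes, resting on its caps
- rung2: Airer rung, may be absent: round wooden rod 16 mm thick, 180 mm long, with a square end cap 20 by 20 by 12 mm at each end (so that it does not roll); origin at its centre, x along the rod; 50 g. At first it lies flat in one of the drawer's lanes, resting on its caps
- rung3: Airer rung, may be absent: round wooden rod 16 mm thick, 180 mm long, with a square end cap 20 by 20 by 12 mm at each end (so that it does not roll); origin at its centre, x along the rod; 50 g. At first it lies flat in one of the drawer's lanes, resting on its caps
- drawer: Fixed white plastic drawer, lifted out of the cart: 264 (x) by 303 (y) by 30 mm, walls 3 mm, front panel (-x) 36 mm high; origin under its centre. Four lanes along x, each 72 mm wide and 192 mm long, middles at x = -33 mm and y = -112.5, -37.5, +37.5, +112.5 mm; a cross strip at the +x end holds two clothespins. Across the centre line from the rail
- tin: Lidded aluminium lint tin, upright plain cylinder 62 mm thick and 75 mm high, 150 g; origin at the centre of its underside. At first it stands on the rail's plate between the forks, in the way of one or two clips
- tray: Small white square tray on the worktop near the centre line, fixed: 110 by 110 mm, floor 3 mm, rim 13 mm high; origin at the centre of its underside
- cup: Bystander: green cup 76 mm across, 85 mm high, near the robot on the centre line; origin at the centre of its underside
Mind the look-alikes: they are no part of the job. What is shaped like the rung3 but turquoise is not meant.

How it is judged:
By the outcome, as a careful person would: the job done as asked, in the order asked, and still so for the second after the job is handed in, with the robot touching nothing.
Of rung0, rung1, rung2, rung3 only 3 to 4 are there at a start; the rules pass over those that are not, and their reading is None.
At some moment in a run one of tin may be knocked a few centimetres aside while the robot is not near it.
Once in a run the grip may slacken for a moment while it holds something.
It also fails if it takes over 210 s, if anything falls off the work surface, if the arm or the gripper's body presses on something with over 40 N, if the wrist force passes 120 N, or if a joint passes its speed limit or range.

ROBOT

A 7-joint arm with a two-finger parallel gripper is mounted at the origin on the work surface. World frame = base frame: x ahead of the robot, y to its left, z up, the work surface at z = 0. Lengths are in m, angles in rad, forces in N, time in s.
With the tool pointing down it reaches from about 0.425 to 0.925 m from the base axis. Payload 6.8 kg.
Tool frame: the origin (TCP) lies midway between the tips of the shut fingers; the grasp point (between the pads) lies 19 mm behind it (bot.hold_point_z is the distance from the TCP to the grasp point, in m); z points along the fingers, y is the line along which they close (so a half turn about z gives the same grasp; the last joint's range is limited). The gripper opens to 85 mm and grips with 20 to 120 N. Pads are 22 mm wide; open, the fingers measure 114 mm over their backs; the gripper's body (76 mm by 85 mm) begins 54 mm behind the grasp point. The pads swing forward as they close: fully open they stand 13 mm farther back than shut.
Start: joints at [-1.326, 0.477, 0.022, 1.555, -0.011, 1.109, -0.083], TCP at [0.233, 0.633, 0.231] pointing down, gripper open.
Joint ranges: [-2.96, 2.96], [-0.34, 2.1], [-1.41, 1.46], [0.24, 2.44], [-1.37, 4.51], [0.17, 1.92], [-2.96, 2.96]. Speed limits (rad/s): [2.39, 2.39, 3.14, 3.14, 3.14, 3.14, 3.14].

INTERFACE

Orientations are given as a unit quaternion [w, x, y, z].
In Python, from station import bot gives the robot as it stands. The module is installed in compiled form; this text tells all that it offers.
- The arm moves only by the tool step_arm, never from a script. Its argument "increments" is a list that holds one entry, the list of rows, each a list of 7 numbers: the opening, from -1 (shut) to 1 (fully open), then the shift along the tool's x, y, z in mm, then the turn, a rotation vector about the tool's x, y, z in degrees. In form: [[[grip, x, y, z, ax, ay, az], ...]]. A call has 1 to 10 rows; each row is the pose to reach, as a shift and turn from the pose commanded when the call began, along the tool's axes at that moment; what a row does not reach only later rows make up. A row lasts 1/12 s, in which the tool goes at most 41.7 mm and 7.16 degrees, less where a joint would pass 70% of its speed; a pose out of reach is approached as far as the arm can. A call with a gripper value outside its range is refused whole. The fingers move at their own pace and stop on an object; "force" is the grip in N (left out, the last holds). Time passes only in rows, so rows that repeat a pose let the fingers close. It gives the time, the measured TCP pose, the force, the opening and the grip force at its end, in the units of the state.
- bot.get_obs(): the state, without advancing time (a new reading comes with each control period).
- bot.read_camera(name): name is "side" or "top" or "wrist"; returns a dict with "image" (400x640x3 uint8, red, green, blue), "camera_matrix" (3x3 intrinsics, pixels), "R" (3x3) and "t" (3): a world point X has camera coordinates R X + t. Camera axes: x right, y down, z forward; pixel columns grow to the right and rows downward; lengths in m; the calibration is good to about 2 mm. A picture is of the moment at which its call begins. There is no depth.
- bot.hand_in(): hands the job in; it is judged then, once.
The state is a dict: "t": time; "q": joint angles; "joint_vel": joint speeds; "joint_torque": joint torques, N m; "eef_pos": TCP position; "tool_rot": TCP orientation; "contact_force": force on the tool from outside, world axes, zero at the start; "torque": the same for the moment, N m; "gripper_width": opening from 0.0 (shut) to 1.0 (fully open); "grasp_force": force on a finger pad.
Only numpy, scipy, OpenCV 4.12 (cv2) and the standard library are available. Lean on these libraries where they do the work, as an engineer would, in place of code of your own. Each camera call takes 0.05 s, during which the arm holds its last target. There are 200 camera calls.

## Working session

There is one attempt and no reset: what is moved stays moved. The work goes in short steps, Python scripts to look and compute and a tool call to move; the robot and the scene stay as the last step left them, time stands still between calls to the robot, and variables do not carry over. Pictures are saved under pics/ and viewed, at most 14 in all, crops included, and the job is handed in when it is done.

Besides the shell and the picture viewer there is one more tool, called after ">>>" as a command line: name --argument value ..., lists and objects as JSON in quotes. step_arm: Moves the arm, as the interface text tells. Its arguments: {"type":"object","properties":{"increments":{"type":"array"},"force":{"type":"number"}},"required":["increments"]}

```bash
mkdir -p pics; ls; python3 - <<'E'
from station import bot
import cv2
o=bot.get_obs(); print({k:(v if not hasattr(v,'round') else v) for k,v in o.items()}, bot.hold_point_z)
for n in ("top","side"):
    c=bot.read_camera(n); cv2.imwrite(f"pics/{n}0.png",c["image"][:,:,::-1]); print(n,c["camera_matrix"].tolist(),c["R"].tolist(),c["t"].tolist())
E
```

```text
pics
{'t': 0.0, 'q': array([-1.32611008,  0.47781164,  0.0223553 ,  1.55643061, -0.01152374,
        1.10933133, -0.08309253]), 'joint_vel': array([-9.32640465e-04, -6.38680456e-04, -4.49494806e-04,  3.74194016e-04,
       -7.69332125e-05, -1.23109023e-04,  2.47736478e-04]), 'joint_torque': array([-1.10190049e-03, -5.96434808e+01,  1.60742797e+00, -2.81206638e+01,
        1.24648085e-02,  9.30065929e-03, -2.45097971e-05]), 'eef_pos': array([0.23303354, 0.63286689, 0.23032709]), 'tool_rot': array([-1.01065873e-04,  1.75477340e-01,  9.84483034e-01, -9.20836519e-04]), 'contact_force': array([-0.99834654, -0.33000041, -0.5810949 ]), 'torque': array([ 0.01702016, -0.02131091,  0.00700517]), 'grasp_force': 0.0, 'gripper_width': 1.0003977207988515} 0.0187
top [[368.0565473364949, 0.0, 321.1431678537925], [0.0, 368.0565473364949, 197.86217252184366], [0.0, 0.0, 1.0]] [[0.006050368003867015, -0.9999189509618776, 0.011201988855390602], [-0.9925441539751154, -0.007368718452430294, -0.12166266641082274], [0.12173535007071735, -0.010382364647195124, -0.9925082926844958]] [0.005328494946994522, 0.4531113533939795, 0.8498496704706513]
side [[427.8634787660322, 0.0, 320.63401021272256], [0.0, 427.8634787660322, 202.88975084832217], [0.0, 0.0, 1.0]] [[0.961735584268287, -0.2739779294078683, -0.000871865536488666], [-0.21257600241651578, -0.74418329779897, -0.6332477102000948], [0.17284706867271443, 0.6092021942462348, -0.7739486916952718]] [-0.4474879008629142, 0.14758225888061394, 1.1399543652899904]
```

View pics/top0.png

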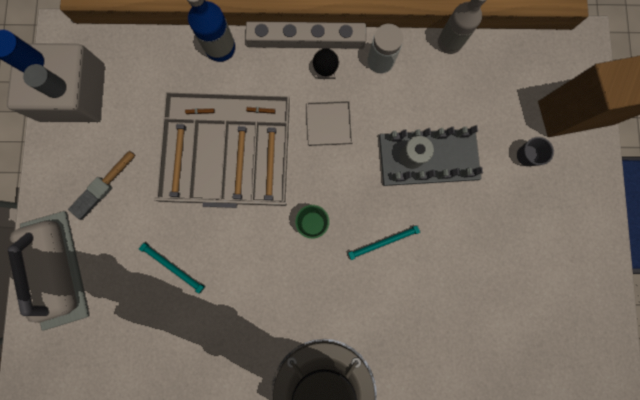

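View pics/side0.png

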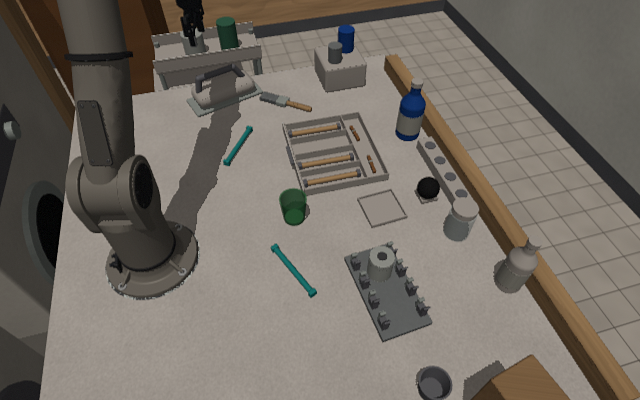

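Top view: the drawer is on the left (y>0) with wooden rungs at about (178,162), (240,162) and (270,163). The lane at 210 is empty, so there are 3 rungs. The look-alikes are turquoise rods at (172,267) and (384,242), plus small clothespins at (200,110) and (260,109), and a brush handle at (118,167). The rail is at (430,156), the tin at (419,150), the tray at (329,123) and the cup at (312,222). I choose the three wooden rods in the lanes. The white jars at (383,48) and (462,25) could be taken for the tin, but the tin is the one on the rail.

```bash
cat > h.py <<'E'
import numpy as np, cv2
from station import bot
from scipy.spatial.transform import Rotation as Ro
def cam(n): return bot.read_camera(n)
def proj(c,X):
    p=np.atleast_2d(X)@np.asarray(c["R"]).T+np.asarray(c["t"]); q=p@np.asarray(c["camera_matrix"]).T
    return q[:,:2]/q[:,2:]
def unproj(c,uv,z):
    R,t,K=map(np.asarray,(c["R"],c["t"],c["camera_matrix"]))
    uv=np.atleast_2d(uv); d=np.c_[uv,np.ones(len(uv))]@np.linalg.inv(K).T@R; o=-R.T@t
    return o+d*((z-o[2])/d[:,2])[:,None]
def toolR():
    q=np.asarray(bot.get_obs()["tool_rot"]); return Ro.from_quat(q[[1,2,3,0]]).as_matrix()
def delta(pos,yaw_y):
    """shift mm & rotvec deg in tool axes to reach pos pointing down with tool y at angle yaw_y (deg, mod 180)"""
    o=bot.get_obs(); R=toolR()
    best=None
    for k in (0,180):
        a=np.radians(yaw_y+k); y=np.array([np.cos(a),np.sin(a),0]); z=np.array([0,0,-1.]); G=np.c_[np.cross(y,z),y,z]
        rv=Ro.from_matrix(R.T@G).as_rotvec(degrees=True)
        if best is None or np.linalg.norm(rv)<np.linalg.norm(best): best=rv
    print("shift",(R.T@(np.asarray(pos)-o["eef_pos"])*1000).round(1),"turn",best.round(1))
def crop(im,x0,y0,x1,y1,s,fn): cv2.imwrite(fn,cv2.resize(im[y0:y1,x0:x1],None,fx=s,fy=s,interpolation=cv2.INTER_CUBIC)[:,:,::-1])
E
python3 - <<'E'
from h import *
c=cam("top"); im=c["image"]
crop(im,155,90,285,212,4.5,"pics/c1.png"); 
crop(im,370,115,490,195,6.6,"pics/c2.png")
hsv=cv2.cvtColor(im,cv2.COLOR_RGB2HSV)
m=cv2.inRange(hsv,(5,80,60),(25,255,255)); 
n,l,s,ce=cv2.connectedComponentsWithStats(m)
for i in range(1,n):
    if s[i,4]>60 and 90<ce[i][1]<260:
        p=np.argwhere(l==i)[:,::-1].astype(np.float32)
        W=unproj(c,p,0.015)
        (cx,cy),(w,h),a=cv2.minAreaRect((W[:,:2]*1000).astype(np.float32))
        print(ce[i].round(),s[i],round(cx),round(cy),round(w),round(h),round(a,1), W.mean(0).round(3))
E
```

```text
[205. 111.] [197 109  17   5  69] 670 298 10 40 0.6 [0.671 0.298 0.015]
[266. 110.] [258 108  17   6  74] 673 147 40 12 86.0 [0.673 0.146 0.015]
[178. 160.] [172 129  12  63 421] 546 359 17 155 87.9 [0.545 0.359 0.015]
[239. 162.] [235 131  10  63 397] 542 208 15 155 88.1 [0.541 0.208 0.015]
[270. 163.] [266 132   9  63 400] 540 134 16 155 88.7 [0.54  0.134 0.015]
[118. 167.] [102 151  33  33 332] 526 502 22 96 49.4 [0.526 0.501 0.015]
```

View pics/c1.png

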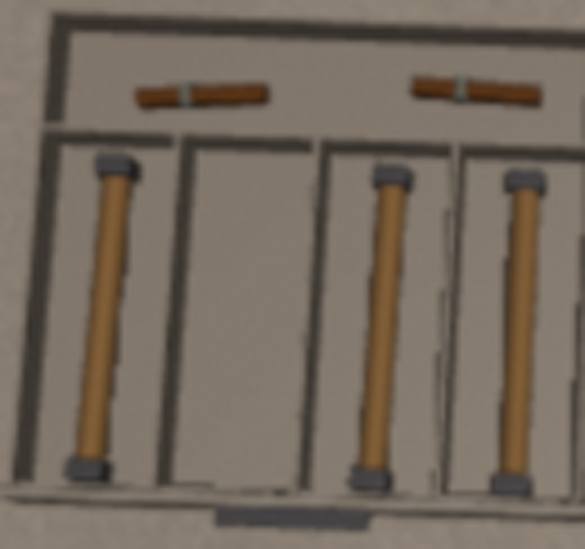

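View pics/c2.png

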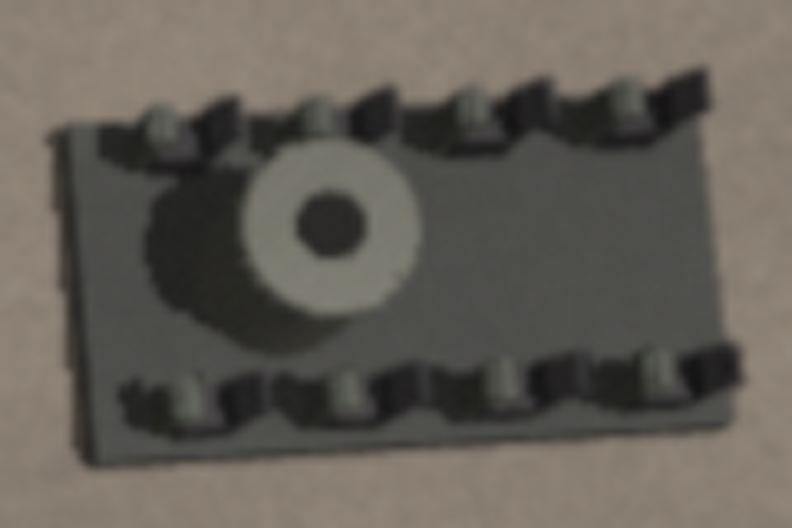

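The first crop confirms three wooden rungs with dark caps, about (110,318), (380,330) and (518,333) in the crop. The second shows the rail with its pale jaws on the left (+y) and dark walls on the right (−y). The tin's top is centred at crop (331,228), over clips 2 and 3.

```bash
python3 - <<'E'
from h import *
from scipy.optimize import least_squares
c=cam("top")
px=lambda a:np.array(a)/6.6+[370,115]-0.5+0.5/6.6
cor=px([(72,127),(93,461),(733,427)])
L=np.array([(65,120,16),(-65,120,16),(-65,-120,16)])/1e3
print("corners",unproj(c,cor,.016).round(4))
jaw=px([(160,115),(316,107),(474,97),(627,90),(190,388),(347,382),(503,372),(658,362)])
J=np.array([(x,y+8.3,60) for x in (50,-50) for y in (84,28,-28,-84)])/1e3
def f(p,uv,L):
    a=p[2];X=np.c_[p[0]+np.cos(a)*L[:,0]-np.sin(a)*L[:,1],p[1]+np.sin(a)*L[:,0]+np.cos(a)*L[:,1],L[:,2]]
    return (proj(c,X)-uv).ravel()
for uv,l in ((cor,L),(jaw,J),(np.r_[cor,jaw],np.r_[L,J])):
    r=least_squares(f,[.55,-.25,0],args=(uv,l)); print(r.x.round(4),np.degrees(r.x[2]).round(2),r.fun.round(1))
print("tin",unproj(c,px([(331,228)]),.091))
tr=[(306,102),(349.5,101.5),(351,144),(308.5,145)]
T=unproj(c,tr,.013);print("tray",T.round(3),T.mean(0).round(4))
print("cup",unproj(c,[(312,222)],.085))
print("drawer FR lip/corners",unproj(c,[(158,203),(285,204)],.036).round(3),unproj(c,[(288,96),(166,94)],.03).round(3))
E
```

```text
corners [[ 0.6152 -0.1375  0.016 ]
 [ 0.4885 -0.1436  0.016 ]
 [ 0.5031 -0.3811  0.016 ]]
[ 0.5598 -0.2593  0.0619] 3.55 [-0.8 -0.8  0.   0.4  0.8  0.3]
[ 0.5629 -0.2575  0.0703] 4.03 [ 0.2  0.1  0.2 -0.1 -0.1 -0.   0.2 -0.3 -0.5  0.5 -0.3 -0.1 -0.1 -0.
  0.3  0. ]
[ 0.5622 -0.2579  0.0691] 3.96 [-1.6 -1.4 -0.4 -0.2  0.3 -1.   0.5  0.3  0.5  0.2  0.1  0.3  0.4  0.
 -0.3  0.8 -0.2  0.2  0.1  0.3  0.5  0.4]
tin [[ 0.55762853 -0.2125098   0.091     ]]
tray [[ 0.696  0.048  0.013]
 [ 0.699 -0.061  0.013]
 [ 0.589 -0.065  0.013]
 [ 0.586  0.04   0.013]] [ 0.6426 -0.0096  0.013 ]
cup [[0.39216809 0.02885031 0.085     ]]
drawer FR lip/corners [[0.437 0.391 0.036]
 [0.437 0.093 0.036]] [[0.704 0.091 0.03 ]
 [0.706 0.39  0.03 ]]
```

```bash
python3 - <<'E'
from h import *
delta([.5576,-.2125,.20],94)
E
```

```text
shift [-596.6 -681.4   31.5] turn [ -0.1  -0.  -24.2]
```

>>> step_arm --increments '[[[1,-60,-68,0,0,0,-2],[1,-84,-96,0,0,0,-5],[1,-108,-124,0,0,0,-8],[1,-132,-152,0,0,0,-11],[1,-156,-180,0,0,0,-14],[1,-180,-208,0,0,0,-16],[1,-204,-236,0,0,0,-18],[1,-228,-264,0,0,0,-20],[1,-252,-292,0,0,0,-22],[1,-276,-320,0,0,0,-24]]]'

```text
t: 1.03
eef_pos: [0.3798, 0.2413, 0.2314]
tool_rot: [0.0, -0.034, 0.999, 0.0]
contact_force: [0.5, 0.3, 0.6]
gripper_width: 1.002
grasp_force: 0.0
```

```bash
python3 - <<'E'
from h import *
delta([.5576,-.2125,.20],94); print(bot.get_obs()['q'].round(2))
E
```

```text
shift [-146.6 -464.8   31.3] turn [ 0.   0.  -0.1]
[-0.81  0.1   0.12  2.08 -0.01  0.97  0.95]
```

>>> step_arm --increments '[[[1,-12,-38,0,0,0,0],[1,-24,-76,0,0,0,0],[1,-36,-114,0,0,0,0],[1,-48,-152,0,0,0,0],[1,-60,-190,0,0,0,0],[1,-72,-228,0,0,0,0],[1,-84,-266,0,0,0,0],[1,-96,-304,0,0,0,0],[1,-108,-342,0,0,0,0],[1,-120,-380,0,0,0,0]]]'

```text
t: 1.87
eef_pos: [0.5247, -0.1298, 0.2314]
tool_rot: [0.0, -0.033, 0.999, 0.0]
contact_force: [0.2, 0.5, 0.5]
gripper_width: 0.997
grasp_force: 0.0
```

>>> step_arm --increments '[[[1,-26,-85,0,0,0,0],[1,-26,-85,0,0,0,0],[1,-26,-85,0,0,0,0],[1,-26,-85,0,0,0,0],[1,-26,-85,0,0,0,0]]]'

```text
t: 2.28
eef_pos: [0.5556, -0.2106, 0.2308]
tool_rot: [-0.001, -0.033, 0.999, 0.0]
contact_force: [0.6, 0.5, 1.4]
gripper_width: 1.001
grasp_force: 0.0
```

```bash
python3 - <<'E'
from h import *
c=cam("wrist"); cv2.imwrite("pics/w1.png",c["image"][:,:,::-1]); print(c["camera_matrix"],c["R"],c["t"]); 
delta([.5576,-.2125,.20],94); print(bot.get_obs()['q'].round(2))
t=cam("top"); crop(t["image"],370,115,490,195,6.6,"pics/c3.png")
E
```

```text
[[314.30237541   0.         316.70630491]
 [  0.         314.30237541 201.56883074]
 [  0.           0.           1.        ]] [[-6.58714062e-02  9.97827795e-01  8.05776872e-04]
 [ 9.64129209e-01  6.34386668e-02  2.57740963e-01]
 [ 2.57129979e-01  1.77546327e-02 -9.66213717e-01]] [ 0.24620002 -0.55520955  0.23821252]
shift [-1.7 -3.2 30.8] turn [ 0.1 -0.  -0.1]
[-0.11  0.37  0.47  1.78 -0.19  1.04  2.07]
```

View pics/w1.png

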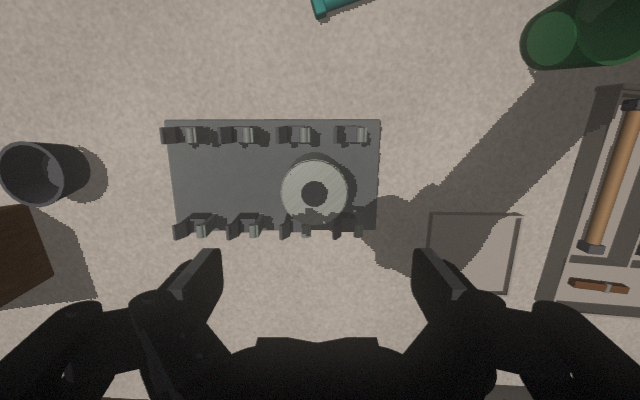

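The wrist view shows the tin's top at about (314,188). The plate corners are at (165,121), (380,119) and (377,230), and the tray is at about (475,250).

```bash
python3 - <<'E'
from h import *
from scipy.optimize import least_squares
c=cam("wrist")
cor=np.array([(165,121),(380.5,119.5),(377,230.5)]); L=np.array([(-65,-120,16),(-65,120,16),(65,120,16)])/1e3
g=cv2.cvtColor(c["image"],cv2.COLOR_RGB2GRAY)
W=unproj(c,cor,.016);print(W.round(4),np.linalg.norm(W[0]-W[1]),np.linalg.norm(W[1]-W[2]))
def f(p,uv,L):
    a=p[2];X=np.c_[p[0]+np.cos(a)*L[:,0]-np.sin(a)*L[:,1],p[1]+np.sin(a)*L[:,0]+np.cos(a)*L[:,1],L[:,2]]
    return (proj(c,X)-uv).ravel()
r=least_squares(f,[.55,-.25,0],args=(cor,L)); print(r.x.round(4),np.degrees(r.x[2]).round(2),r.fun.round(1))
# tin top: bright blob in gray around (314,188)
s=g[150:240,270:360]; m=(s>np.percentile(s,75)).astype(np.uint8)
n,l,st,ce=cv2.connectedComponentsWithStats(m); i=1+st[1:,4].argmax(); 
p=np.argwhere(l==i)[:,::-1].astype(np.float32)+[270,150]
W=unproj(c,p,.091); print(st[i], cv2.minEnclosingCircle(W[:,:2].astype(np.float32)))
crop(c["image"],150,100,400,250,3.2,"pics/c4.png")
tr=[(430,213),(521,214),(506,293),(429,292)]; T=unproj(c,tr,.013);print("tray",T.round(3),T.mean(0).round(4))
E
```

```text
[[ 0.5055 -0.379   0.016 ]
 [ 0.4876 -0.1426  0.016 ]
 [ 0.6167 -0.1311  0.016 ]] 0.23711067802209515 0.12961121016155752
[ 0.5613 -0.2558  0.077 ] 4.41 [-1.3  0.2  1.3 -0.1 -0.1  0.2]
[  11   11   61   55 1375] ((0.5561914443969727, -0.21391579508781433), 0.029544206336140633)
tray [[ 0.591 -0.07   0.013]
 [ 0.585  0.04   0.013]
 [ 0.691  0.045  0.013]
 [ 0.697 -0.054  0.013]] [ 0.641  -0.0096  0.013 ]
```

View pics/c4.png

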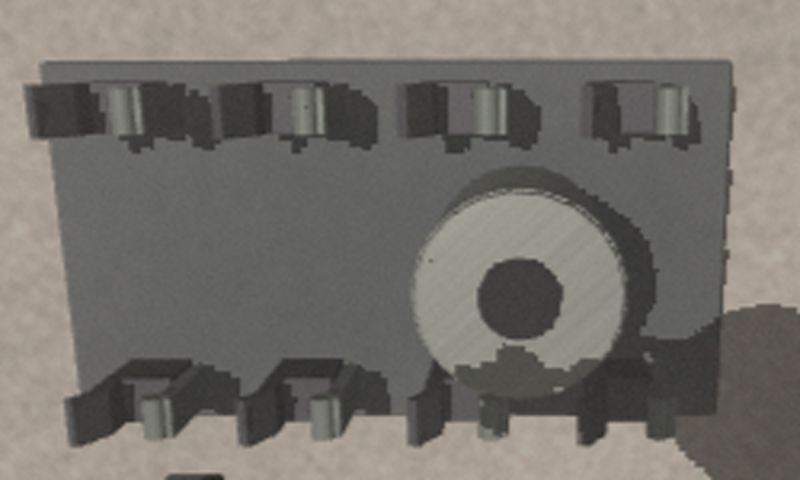

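>>> step_arm --increments '[[[1,-2,-3,30,0,0,0],[1,-2,-3,60,0,0,0],[1,-2,-3,90,0,0,0],[1,-2,-3,115,0,0,0],[1,-2,-3,135,0,0,0],[1,-2,-3,155,0,0,0],[1,-2,-3,170,0,0,0],[1,-2,-3,180,0,0,0],[1,-2,-3,185,0,0,0],[1,-2,-3,185,0,0,0]]]'

```text
t: 3.27
eef_pos: [0.5578, -0.2128, 0.0457]
tool_rot: [-0.001, -0.034, 0.999, 0.0]
contact_force: [-0.4, 0.5, 0.2]
gripper_width: 0.997
grasp_force: 0.0
```

>>> step_arm --increments '[[[-1,0,0,0,0,0,0],[-1,0,0,0,0,0,0],[-1,0,0,0,0,0,0],[-1,0,0,0,0,0,0],[-1,0,0,0,0,0,0],[-1,0,0,0,0,0,0],[-1,0,0,0,0,0,0],[-1,0,0,0,0,0,0]]]' --force 60

```text
t: 3.93
eef_pos: [0.5593, -0.2141, 0.0477]
tool_rot: [0.001, -0.033, 0.999, -0.0]
contact_force: [-0.9, 0.2, 7.5]
gripper_width: 0.711
grasp_force: 65.0
```

>>> step_arm --increments '[[[-1,0,0,-10,0,0,0],[-1,0,0,-30,0,0,0],[-1,0,0,-60,0,0,0],[-1,0,0,-80,0,0,0],[-1,-12,25,-85,0,0,0],[-1,-26,53,-85,0,0,0],[-1,-40,82,-85,0,0,0],[-1,-54,111,-85,0,0,0],[-1,-68,140,-85,0,0,0],[-1,-82,168,-85,0,0,0]]]'

```text
t: 4.77
eef_pos: [0.629, -0.0391, 0.132]
tool_rot: [0.0, -0.033, 0.999, 0.0]
contact_force: [0.7, 0.5, -2.0]
gripper_width: 0.712
grasp_force: 65.3
```

```bash
python3 - <<'E'
from h import *
o=bot.get_obs(); print(o['gripper_width'],o['grasp_force'],o['contact_force'],o['eef_pos'])
delta([.642,-.0096,.036],94)
E
```

```text
0.7116610367434846 65.28405547142029 [ 0.71858457  0.5364435  -2.04890797] [ 0.62902389 -0.03913123  0.13196547]
shift [-14.9  28.6  96. ] turn [ 0.   0.  -0.2]
```

>>> step_arm --increments '[[[-1,-14,29,10,0,0,0],[-1,-14,29,35,0,0,0],[-1,-14,29,60,0,0,0],[-1,-14,29,75,0,0,0],[-1,-14,29,85,0,0,0],[-1,-14,29,91,0,0,0],[-1,-14,29,95,0,0,0],[-1,-14,29,97,0,0,0],[-1,-14,29,97,0,0,0]]]'

```text
t: 5.52
eef_pos: [0.6415, -0.0112, 0.0351]
tool_rot: [0.001, -0.033, 0.999, 0.0]
contact_force: [-0.3, -0.2, -1.0]
gripper_width: 0.716
grasp_force: 65.5
```

>>> step_arm --increments '[[[1,0,0,0,0,0,0],[1,0,0,0,0,0,0],[1,0,0,0,0,0,0],[1,0,0,0,0,0,0],[1,0,0,0,0,0,0],[1,0,0,-10,0,0,0],[1,0,0,-40,0,0,0],[1,0,0,-80,0,0,0],[1,0,0,-120,0,0,0],[1,0,0,-150,0,0,0]]]'

```text
t: 6.35
eef_pos: [0.6418, -0.0114, 0.1884]
tool_rot: [0.002, -0.033, 0.999, -0.0]
contact_force: [1.4, -0.7, 0.2]
gripper_width: 1.003
grasp_force: 0.0
```

```bash
python3 - <<'E'
from h import *
delta([.540,.134,.18],92.5)
c=cam("wrist"); im=c["image"]
cv2.imwrite("pics/w2.png",im[:,:,::-1])
E
```

```text
shift [ 92.1 151.8   8.1] turn [-0.   0.2  1.3]
```

View pics/w2.png

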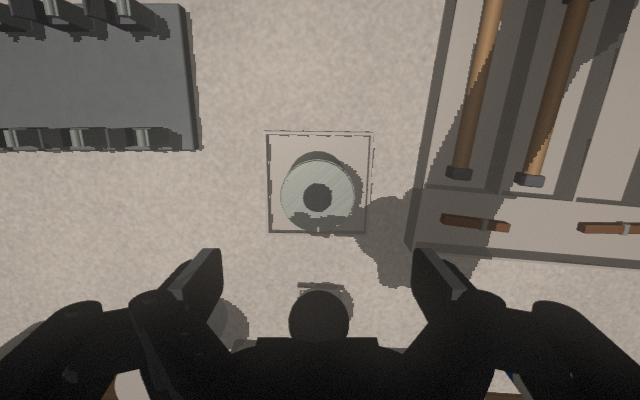

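The tin stands upright in the tray, with its top at (318,196). Next is the nearest rung.

>>> step_arm --increments '[[[1,20,35,0,0,0,-1],[1,40,70,0,0,0,-3],[1,60,105,0,0,0,-5],[1,80,132,0,0,0,-5],[0.2,92,152,0,0,0,-5],[-0.2,92,152,0,0,0,-5],[-0.2,92,152,0,0,0,-5],[-0.2,92,152,0,0,0,-5]]]'

```text
t: 7.07
eef_pos: [0.5397, 0.1338, 0.1848]
tool_rot: [0.001, -0.076, 0.997, -0.0]
contact_force: [0.7, -0.6, -0.4]
gripper_width: 0.457
grasp_force: 0.0
```

```bash
cat > rung.py <<'E'
from h import *
c=cam("wrist"); im=c["image"]; hsv=cv2.cvtColor(im,cv2.COLOR_RGB2HSV)
m=cv2.inRange(hsv,(5,80,40),(25,255,255))
n,l,s,ce=cv2.connectedComponentsWithStats(m)
o=bot.get_obs(); print(o['gripper_width'],o['eef_pos'].round(4))
for i in range(1,n):
    if s[i,4]>300:
        p=np.argwhere(l==i)[:,::-1].astype(float); W=unproj(c,p,.015)[:,:2]*1000
        (cx,cy),(w,h),a=cv2.minAreaRect(W.astype(np.float32)); v=cv2.fitLine(W.astype(np.float32),cv2.DIST_L2,0,.01,.01).ravel()
        print(s[i],"c",round(cx,1),round(cy,1),"size",round(w,1),round(h,1),"yaw",np.degrees(np.arctan(v[1]/v[0])).round(2))
cv2.imwrite("pics/wl.png",im[:,:,::-1])
E
python3 rung.py
```

```text
0.4034547490237042 [0.5399 0.1333 0.1847]
[ 298  102   41  154 2188] c 538.7 134.3 size 14.9 158.7 yaw -1.42
[ 371  117   46  131 1958] c 529.4 208.8 size 15.8 136.0 yaw -1.78
[ 496  145   71  145 2593] c 544.7 358.7 size 19.0 158.7 yaw -2.29
[618 228  22  28 374] c 552.1 476.3 size 25.2 25.4 yaw 22.09
[291 291  38  17 408] c 670.6 146.6 size 41.0 14.7 yaw 86.2
```

>>> step_arm --increments '[[[-0.4,1,0,30,0,0,5],[-0.4,1,0,60,0,0,10],[-0.4,1,0,90,0,0,10],[-0.4,1,0,115,0,0,10],[-0.4,1,0,135,0,0,10],[-0.4,1,0,150,0,0,10],[-0.4,1,0,163,0,0,10],[-0.4,1,0,173,0,0,10],[-0.4,1,0,179,0,0,10],[-0.4,1,0,179,0,0,10]]]'

```text
t: 7.95
eef_pos: [0.5379, 0.1338, 0.0044]
tool_rot: [-0.001, 0.011, 1.0, -0.0]
contact_force: [-0.5, 0.7, -0.4]
gripper_width: 0.295
grasp_force: 0.0
```

>>> step_arm --increments '[[[-1,0,0,0,0,0,0],[-1,0,0,0,0,0,0],[-1,0,0,0,0,0,0],[-1,0,0,0,0,0,0],[-1,0,0,0,0,0,0],[-1,0,0,0,0,0,0]]]' --force 70

```text
t: 8.45
eef_pos: [0.5384, 0.1347, 0.0058]
tool_rot: [0.0, 0.01, 1.0, 0.0]
contact_force: [-0.2, 0.1, 2.2]
gripper_width: 0.153
grasp_force: 68.6
```

>>> step_arm --increments '[[[-1,0,0,-10,0,0,0],[-1,0,0,-30,0,0,0],[-1,0,0,-65,0,0,0],[-1,0,0,-105,0,0,0],[-1,0,-10,-140,0,0,0],[-1,-2,-30,-155,0,0,0],[-1,-4,-60,-155,0,0,0],[-1,-7,-95,-155,0,0,-2],[-1,-10,-132,-155,0,0,-4],[-1,-13,-170,-155,0,0,-5]]]'

```text
t: 9.28
eef_pos: [0.5473, -0.0368, 0.1613]
tool_rot: [0.0, -0.035, 0.999, 0.0]
contact_force: [0.8, -0.4, -1.4]
gripper_width: 0.155
grasp_force: 68.5
```

```bash
python3 - <<'E'
from h import *
o=bot.get_obs(); print(o['gripper_width'],o['grasp_force'],o['eef_pos'])
delta([.564,-.285,.16],94.2)
E
```

```text
0.15533717558888185 68.45754861831665 [ 0.54733007 -0.03681345  0.16126248]
shift [   0.5 -248.7    1.1] turn [ 0.   0.1 -0.2]
```

>>> step_arm --increments '[[[-1,0,-39,0,0,0,0],[-1,0,-78,0,0,0,0],[-1,0,-117,0,0,0,0],[-1,0,-156,0,0,0,0],[-1,0,-195,0,0,0,0],[-1,0,-225,0,0,0,0],[-1,0,-243,0,0,0,0],[-1,0,-249,0,0,0,0],[-1,0,-249,0,0,0,0],[-1,0,-249,0,0,0,0]]]'

```text
t: 10.12
eef_pos: [0.564, -0.2829, 0.1603]
tool_rot: [-0.0, -0.033, 0.999, 0.001]
contact_force: [-0.5, -0.2, -0.0]
gripper_width: 0.155
grasp_force: 68.5
```

```bash
python3 - <<'E'
from h import *
o=bot.get_obs(); print(o['gripper_width'],o['grasp_force'],o['eef_pos'])
c=cam("wrist"); im=c["image"]; np.savez("w3.npz",**c)
crop(im,110,10,510,310,2,"pics/w3.png")
E
```

```text
0.15524614399835177 68.46839547157288 [ 0.56397535 -0.28290474  0.16032667]
```

View pics/w3.png

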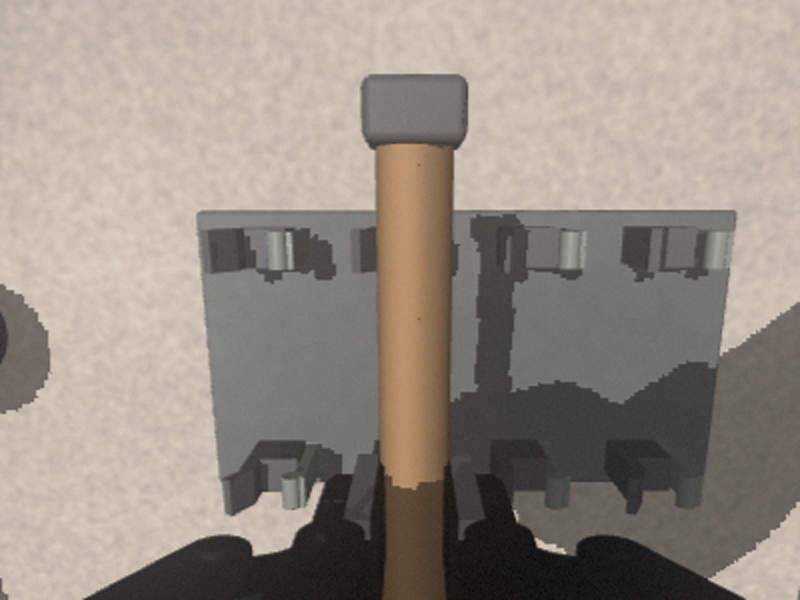

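The held rung hangs over clip 1, with its cap at crop (414,110). The plate corners are at (198,211), (736,211) and (700,482). The jaw noses are near (281,250), (573,250) and (720,250) in the near row, and (292,489), (559,490) and (688,488) in the far row. I'll fit the rail pose from these.

```bash
python3 - <<'E'
from h import *
from scipy.optimize import least_squares
c=np.load("w3.npz"); px=lambda a:(np.array(a)-.5)/2+[110,10]
cor=px([(198,211),(736,211),(700,482)]); L=np.array([(-65,-120,16),(-65,120,16),(65,120,16)])/1e3
jaw=px([(281,250),(573,250),(720,250),(292,489),(559,490),(688,488)])
J=np.array([(x,y+8.3,57) for x in (-50,50) for y in (-84,28,84)])/1e3
def f(p,uv,L):
    a=p[2];X=np.c_[p[0]+np.cos(a)*L[:,0]-np.sin(a)*L[:,1],p[1]+np.sin(a)*L[:,0]+np.cos(a)*L[:,1],L[:,2]]
    return (proj(c,X)-uv).ravel()
for uv,l in ((cor,L),(jaw,J),(np.r_[cor,jaw],np.r_[L,J])):
    r=least_squares(f,[.55,-.25,0],args=(uv,l),loss='soft_l1'); p=r.x; print(p.round(4),np.degrees(p[2]).round(2),r.fun.round(1))
    for y in (-.084,-.028,.028,.084): print((p[:2]+y*np.array([-np.sin(p[2]),np.cos(p[2])])).round(4),end=' ')
    print()
# rung in hand: axis line + near end; rod radius 8 -> edges at mid height
h=unproj(c,px([(414,147),(415,470)]),.1673); print("rung",h.round(4)); print("cap end",unproj(c,px([(414,75)]),.167+.01))
E
```

```text
[ 0.5598 -0.2605  0.0669] 3.83 [-3.6 -0.2  0.4 -0.1  0.9  1. ]
[ 0.5655 -0.3444] [ 0.5617 -0.2885] [ 0.558  -0.2326] [ 0.5542 -0.1767] 
[ 0.5592 -0.258   0.0655] 3.75 [-0.3 -0.6  0.1 -0.4 -0.2 -0.2  0.5  0.5 -0.8  0.1  0.7  1.2]
[ 0.5647 -0.3419] [ 0.561 -0.286] [ 0.5573 -0.2301] [ 0.5537 -0.1742] 
[ 0.5593 -0.2582  0.0662] 3.79 [-0.9 -0.8  3.2 -0.5  3.3  0.7 -0.5 -0.3 -0.2 -0.2 -0.5 -0.1  0.4  0.7
 -1.   0.3  0.6  1.3]
[ 0.5649 -0.342 ] [ 0.5612 -0.2862] [ 0.5575 -0.2303] [ 0.5538 -0.1744] 
rung [[ 0.4852 -0.2878  0.1673]
 [ 0.5552 -0.2828  0.1673]]
cap end [[ 0.47377057 -0.288563    0.177     ]]
```

>>> step_arm --increments '[[[-1,2,-3,25,0,0,0],[-1,2,-3,50,0,0,0],[-1,2,-3,72,0,0,0],[-1,2,-3,86,0,0,0],[-1,2,-3,94,0,0,0],[-1,2,-3,98,0,0,0],[-1,2,-3,98,0,0,0],[-1,2,-3,98,0,0,0]]]' --force 90

```text
t: 10.83
eef_pos: [0.5628, -0.2874, 0.0632]
tool_rot: [0.001, -0.033, 0.999, -0.0]
contact_force: [-0.0, -0.1, -0.7]
gripper_width: 0.147
grasp_force: 89.6
```

```bash
python3 - <<'E'
from h import *
o=bot.get_obs(); print(o['gripper_width'],o['grasp_force'],o['eef_pos'],o['contact_force'])
delta([.5615,-.286,.041],93.9)
E
```

```text
0.14731324624835743 89.59320545196533 [ 0.56284708 -0.28738258  0.06317608] [-0.0409705  -0.11020883 -0.74483188]
shift [ 1.3  1.5 22.2] turn [-0.   0.1 -0.1]
```

>>> step_arm --increments '[[[-1,0,1,4,0,0,0],[-1,0,1,7,0,0,0],[-1,0,1,10,0,0,0],[-1,0,1,13,0,0,0],[-1,0,1,16,0,0,0],[-1,0,1,19,0,0,0],[-1,0,1,22,0,0,0],[-1,0,1,24,0,0,0],[-1,0,1,24,0,0,0]]]'

```text
t: 11.58
eef_pos: [0.5627, -0.2875, 0.0406]
tool_rot: [0.001, -0.033, 0.999, -0.0]
contact_force: [-5.8, -0.6, 20.0]
gripper_width: 0.15
grasp_force: 92.7
```

```bash
python3 - <<'E'
from h import *
o=bot.get_obs(); print(o['gripper_width'],o['grasp_force'],o['eef_pos'],o['contact_force'])
s=cam("side"); crop(s["image"],320,220,460,350,4.5,"pics/s1.png")
E
```

```text
0.14953757630075828 92.67085433006287 [ 0.56265838 -0.28754679  0.04058705] [-5.82118608 -0.60085612 20.00749108]
```

>>> step_arm --increments '[[[-1,0,0,-1,0,0,0],[-0.3,0,0,-1,0,0,0],[-0.3,0,0,-1,0,0,0],[-0.3,0,0,-1,0,0,0],[-0.3,0,0,-5,0,0,0],[-0.3,0,0,-20,0,0,0],[-0.3,0,0,-50,0,0,0],[-0.3,0,0,-90,0,0,0],[-0.3,0,0,-120,0,0,0],[-0.3,0,0,-120,0,0,0]]]'

```text
t: 12.47
eef_pos: [0.5653, -0.2883, 0.1648]
tool_rot: [0.005, -0.033, 0.999, -0.002]
contact_force: [0.3, -0.4, 0.7]
gripper_width: 0.355
grasp_force: 0.0
```

```bash
python3 - <<'E'
from h import *
o=bot.get_obs(); print(o['gripper_width'],o['grasp_force'],o['eef_pos'],o['contact_force'])
c=cam("wrist"); np.savez("w4.npz",**c); crop(c["image"],110,10,510,310,2,"pics/w4.png")
delta([.542,.2085,.17],88.4)
E
```

```text
0.3546746026822922 0.0 [ 0.56531337 -0.2882653   0.16483744] [ 0.34596182 -0.41261181  0.74158285]
shift [-10.8 496.1  -9.1] turn [-0.1  0.4  5.4]
```

View pics/w4.png

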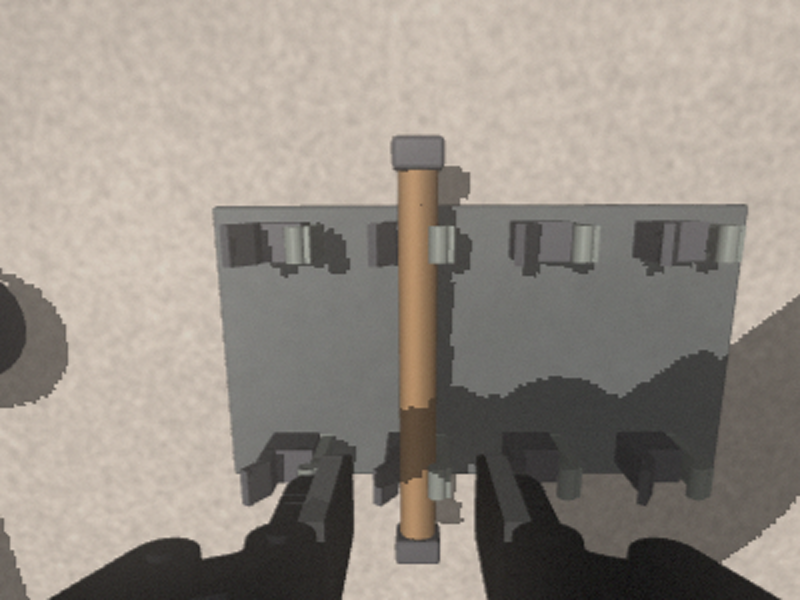

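The first rung is in clip 1, with the noses over it at crop (442,244) and (440,485).

```bash
python3 - <<'E'
from h import *
c=np.load("w4.npz"); px=lambda a:(np.array(a)-.5)/2+[110,10]
print(unproj(c,px([(418,137),(417.5,169),(416,536),]),.057).round(4))
print("axis at .052",unproj(c,px([(418,200),(418,380),(418,520)]),.052).round(4))
E
```

```text
[[ 0.4727 -0.2929  0.057 ]
 [ 0.4839 -0.2923  0.057 ]
 [ 0.6372 -0.2826  0.057 ]]
axis at .052 [[ 0.495  -0.2914  0.052 ]
 [ 0.5673 -0.2864  0.052 ]
 [ 0.632  -0.282   0.052 ]]
```

>>> step_arm --increments '[[[-0.4,0,40,0,0,0,0],[-0.4,-2,80,0,0,0,0],[-0.4,-3,120,0,0,0,0],[-0.4,-4,160,0,0,0,0],[-0.4,-5,200,0,0,0,0],[-0.4,-6,240,0,0,0,0],[-0.4,-7,280,0,0,0,0],[-0.4,-8,320,0,0,0,0],[-0.4,-9,360,0,0,0,2],[-0.4,-10,400,0,0,0,5]]]'

```text
t: 13.35
eef_pos: [0.5442, 0.1155, 0.1573]
tool_rot: [-0.001, 0.011, 1.0, -0.0]
contact_force: [1.1, 0.0, -0.2]
gripper_width: 0.304
grasp_force: 0.0
```

```bash
python3 - <<'E'
from h import *
delta([.541,.2085,.17],88.4)
E
```

```text
shift [  5.3  92.9 -12.8] turn [-0.  -0.1  0.3]
```

>>> step_arm --increments '[[[-0.4,2,35,-8,0,0,0],[-0.4,4,70,-13,0,0,0],[-0.4,5,88,-13,0,0,0],[-0.4,5,93,-13,0,0,0],[-0.4,5,93,-13,0,0,0],[-0.4,5,93,-13,0,0,0]]]'

```text
t: 13.85
eef_pos: [0.5421, 0.205, 0.1704]
tool_rot: [-0.001, 0.011, 1.0, -0.001]
contact_force: [-0.3, -0.1, 0.5]
gripper_width: 0.3
grasp_force: 0.0
```

```bash
python3 rung.py
```

```text
0.2945314510557451 [0.5424 0.2042 0.1706]
[ 312  101   19  161 2386] c 540.8 208.9 size 14.9 157.6 yaw -2.14
[ 457  102   42  161 2756] c 544.9 359.2 size 17.1 157.8 yaw -2.36
[ 582  139   58   67 1473] c 535.1 491.8 size 23.9 68.3 yaw -36.85
```

>>> step_arm --increments '[[[-0.4,1,4,25,0,0,1],[-0.4,1,4,55,0,0,1],[-0.4,1,4,85,0,0,1],[-0.4,1,4,108,0,0,1],[-0.4,1,4,126,0,0,1],[-0.4,1,4,140,0,0,1],[-0.4,1,4,152,0,0,1],[-0.4,1,4,161,0,0,1],[-0.4,1,4,166,0,0,1],[-0.4,1,4,166,0,0,1]]]'

```text
t: 14.73
eef_pos: [0.5414, 0.2097, 0.0046]
tool_rot: [-0.001, 0.02, 1.0, -0.0]
contact_force: [-0.5, 0.0, 0.1]
gripper_width: 0.3
grasp_force: 0.0
```

>>> step_arm --increments '[[[-1,0,0,0,0,0,0],[-1,0,0,0,0,0,0],[-1,0,0,0,0,0,0],[-1,0,0,0,0,0,0],[-1,0,0,0,0,0,0],[-1,0,0,0,0,0,0]]]' --force 90

```text
t: 15.23
eef_pos: [0.5422, 0.2109, 0.0059]
tool_rot: [0.0, 0.019, 1.0, 0.0]
contact_force: [-0.4, -0.9, 4.8]
gripper_width: 0.145
grasp_force: 88.4
```

```bash
python3 - <<'E'
from h import *
o=bot.get_obs(); print(o['gripper_width'],o['grasp_force'],o['eef_pos'],o['contact_force'])
delta([.5575,-.231,.16],93.8)
E
```

```text
0.14509916440956602 88.37592959403992 [0.54216011 0.21089097 0.00591787] [-0.43131125 -0.87698129  4.8140328 ]
shift [ -32.5 -440.9 -154.4] turn [ 0.   0.1 -6. ]
```

>>> step_arm --increments '[[[-1,0,0,-10,0,0,0],[-1,0,0,-30,0,0,0],[-1,0,0,-65,0,0,0],[-1,0,0,-105,0,0,0],[-1,0,-10,-140,0,0,0],[-1,-2,-30,-155,0,0,-1],[-1,-5,-60,-155,0,0,-2],[-1,-8,-95,-155,0,0,-4],[-1,-11,-132,-155,0,0,-6],[-1,-14,-170,-155,0,0,-6]]]'

```text
t: 16.07
eef_pos: [0.5489, 0.039, 0.1611]
tool_rot: [0.0, -0.035, 0.999, 0.0]
contact_force: [0.6, -0.4, -0.6]
gripper_width: 0.144
grasp_force: 88.1
```

```bash
python3 - <<'E'
from h import *
o=bot.get_obs(); print(o['gripper_width'],o['grasp_force'])
delta([.5585,-.231,.16],93.8)
E
```

```text
0.1436416021466415 88.13966631889343
shift [   9.  -270.1    1. ] turn [0.  0.  0.2]
```

>>> step_arm --increments '[[[-1,1,-39,0,0,0,0],[-1,3,-78,0,0,0,0],[-1,4,-117,0,0,0,0],[-1,6,-156,0,0,0,0],[-1,8,-195,0,0,0,0],[-1,9,-233,0,0,0,0],[-1,9,-258,0,0,0,0],[-1,9,-270,0,0,0,0],[-1,9,-270,0,0,0,0],[-1,9,-270,0,0,0,0]]]'

```text
t: 16.9
eef_pos: [0.5579, -0.2291, 0.1603]
tool_rot: [-0.0, -0.033, 0.999, 0.0]
contact_force: [-0.7, 1.4, -0.9]
gripper_width: 0.153
grasp_force: 88.2
```

```bash
python3 - <<'E'
from h import *
o=bot.get_obs(); print(o['gripper_width'],o['grasp_force'],o['eef_pos'])
c=cam("wrist"); im=c["image"]; np.savez("w5.npz",**c)
hsv=cv2.cvtColor(im,cv2.COLOR_RGB2HSV); m=cv2.inRange(hsv,(5,80,90),(25,255,255))
n,l,s,ce=cv2.connectedComponentsWithStats(m)
for i in range(1,n):
    if s[i,4]>300:
        p=np.argwhere(l==i)[:,::-1].astype(float)
        for z in (.1673,.052):
            W=(unproj(c,p,z)[:,:2]*1000); v=cv2.fitLine(W.astype(np.float32),cv2.DIST_L2,0,.01,.01).ravel()
            print(s[i],z,"xmin",W[:,0].min().round(1),"y at x=558:",(v[3]+(558-v[2])*v[1]/v[0]).round(1),"yaw",np.degrees(np.arctan(v[1]/v[0])).round(2))
delta([.5585,-.231,.063],93.8)
E
```

```text
0.15300455884463324 88.15073847770691 [ 0.55788139 -0.2291481   0.1602881 ]
[ 297   78   39  264 7288] 0.1673 xmin 476.9 y at x=558: -230.2 yaw 2.49
[ 297   78   39  264 7288] 0.052 xmin 463.7 y at x=558: -230.0 yaw 2.49
[ 231  101   28  186 3038] 0.1673 xmin 487.7 y at x=558: -260.5 yaw 3.62
[ 231  101   28  186 3038] 0.052 xmin 483.8 y at x=558: -287.3 yaw 3.62
shift [-0.2 -3.3 97.1] turn [ 0.1 -0.   0.1]
```

>>> step_arm --increments '[[[-1,-2,-2,25,0,0,0],[-1,-2,-2,50,0,0,0],[-1,-2,-2,72,0,0,0],[-1,-2,-2,86,0,0,0],[-1,-2,-2,94,0,0,0],[-1,-2,-2,98,0,0,0],[-1,-2,-2,98,0,0,0],[-1,-2,-2,98,0,0,0]]]'

```text
t: 17.62
eef_pos: [0.5608, -0.2312, 0.063]
tool_rot: [0.001, -0.034, 0.999, -0.0]
contact_force: [-0.2, -0.1, -1.2]
gripper_width: 0.146
grasp_force: 88.2
```

```bash
python3 - <<'E'
from h import *
o=bot.get_obs(); print(o['gripper_width'],o['grasp_force'],o['contact_force'])
delta([.560,-.231,.041],93.8)
E
```

```text
0.14561003345769064 88.15143585205078 [-0.17216784 -0.06672186 -1.1568683 ]
shift [ 0.8  0.2 22. ] turn [-0.   0.1  0. ]
```

>>> step_arm --increments '[[[-1,0,0,4,0,0,0],[-1,0,0,7,0,0,0],[-1,0,0,10,0,0,0],[-1,0,0,13,0,0,0],[-1,0,0,16,0,0,0],[-1,0,0,19,0,0,0],[-1,0,0,22,0,0,0],[-1,0,0,24,0,0,0],[-1,0,0,24,0,0,0]]]'

```text
t: 18.37
eef_pos: [0.5606, -0.2319, 0.0406]
tool_rot: [0.001, -0.033, 0.999, 0.001]
contact_force: [-6.3, 2.2, 25.2]
gripper_width: 0.149
grasp_force: 91.6
```

Seated at the same height with the same kind of force. Release and go to the third rung.

>>> step_arm --increments '[[[-1,0,0,-1,0,0,0],[-0.3,0,0,-1,0,0,0],[-0.3,0,0,-1,0,0,0],[-0.3,0,0,-1,0,0,0],[-0.3,0,0,-5,0,0,0],[-0.3,0,0,-20,0,0,0],[-0.3,0,0,-50,0,0,0],[-0.3,0,0,-90,0,0,0],[-0.3,0,0,-120,0,0,0],[-0.3,0,0,-120,0,0,0]]]'

```text
t: 19.2
eef_pos: [0.5634, -0.2335, 0.1646]
tool_rot: [0.005, -0.033, 0.999, -0.001]
contact_force: [1.5, -0.5, 0.5]
gripper_width: 0.346
grasp_force: 0.0
```

```bash
python3 - <<'E'
from h import *
c=cam("wrist"); np.savez("w6.npz",**c); crop(c["image"],110,10,510,310,2,"pics/w6.png")
delta([.545,.359,.18],87.8)
E
```

```text
shift [-22.  591.4 -19.2] turn [-0.1  0.4  6. ]
```

View pics/w6.png

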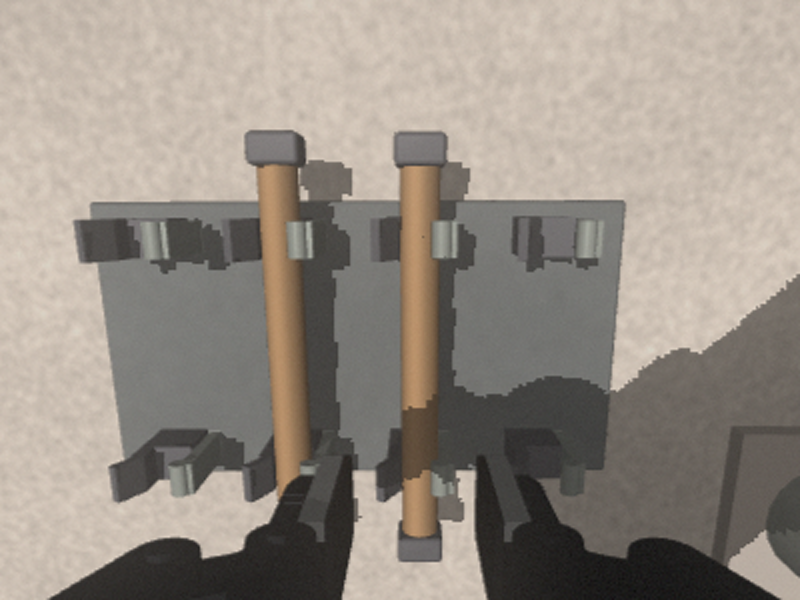

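Both rungs are seated under their noses, at crop (300,240) and (445,240) in the near row, and they line up lengthwise. Next is rung 3.

>>> step_arm --increments '[[[-0.4,0,40,0,0,0,0],[-0.4,-2,80,0,0,0,0],[-0.4,-4,120,0,0,0,0],[-0.4,-6,160,0,0,0,0],[-0.4,-8,200,0,0,0,0],[-0.4,-9,240,0,0,0,0],[-0.4,-11,280,0,0,0,0],[-0.4,-13,320,0,0,0,0],[-0.4,-14,360,0,0,0,2],[-0.4,-15,400,0,0,0,6]]]'

```text
t: 20.08
eef_pos: [0.5474, 0.1702, 0.1572]
tool_rot: [-0.001, 0.02, 1.0, -0.0]
contact_force: [0.5, -1.1, 0.1]
gripper_width: 0.303
grasp_force: 0.0
```

```bash
python3 - <<'E'
from h import *
delta([.545,.359,.175],87.8)
E
```

```text
shift [ 10.  188.5 -17.9] turn [-0.  -0.1 -0.1]
```

>>> step_arm --increments '[[[-0.4,2,38,-10,0,0,0],[-0.4,4,76,-18,0,0,0],[-0.4,6,114,-18,0,0,0],[-0.4,8,150,-18,0,0,0],[-0.4,10,178,-18,0,0,0],[-0.4,10,189,-18,0,0,0],[-0.4,10,189,-18,0,0,0],[-0.4,10,189,-18,0,0,0]]]'

```text
t: 20.75
eef_pos: [0.5456, 0.3565, 0.1751]
tool_rot: [-0.001, 0.019, 1.0, -0.001]
contact_force: [-0.2, -1.1, 0.8]
gripper_width: 0.299
grasp_force: 0.0
```

```bash
python3 rung.py
```

```text
0.2997391827774629 [0.5462 0.3551 0.1755]
[ 313  102   16  159 2406] c 545.2 360.2 size 14.6 158.0 yaw -2.4
[ 429  116   82   87 1980] c 524.1 503.1 size 20.3 97.2 yaw -40.11
[112 299  39  13 367] c 670.0 148.8 size 43.1 14.9 yaw -83.08
```

>>> step_arm --increments '[[[-0.4,1,4,25,0,0,0],[-0.4,1,4,55,0,0,0],[-0.4,1,4,85,0,0,0],[-0.4,1,4,110,0,0,0],[-0.4,1,4,130,0,0,0],[-0.4,1,4,145,0,0,0],[-0.4,1,4,157,0,0,0],[-0.4,1,4,166,0,0,0],[-0.4,1,4,170,0,0,0],[-0.4,1,4,170,0,0,0]]]'

```text
t: 21.63
eef_pos: [0.5452, 0.3612, 0.006]
tool_rot: [-0.0, 0.02, 1.0, -0.0]
contact_force: [-0.0, 0.6, 0.6]
gripper_width: 0.303
grasp_force: 0.0
```

>>> step_arm --increments '[[[-1,0,0,0,0,0,0],[-1,0,0,0,0,0,0],[-1,0,0,0,0,0,0],[-1,0,0,0,0,0,0],[-1,0,0,0,0,0,0],[-1,0,0,0,0,0,0]]]' --force 90

```text
t: 22.13
eef_pos: [0.5458, 0.3621, 0.0073]
tool_rot: [0.001, 0.019, 1.0, 0.001]
contact_force: [-0.5, -0.9, 5.3]
gripper_width: 0.147
grasp_force: 88.6
```

```bash
python3 - <<'E'
from h import *
c=cam("wrist"); cv2.imwrite("pics/w7.png",c["image"][:,:,::-1])
delta([.554,-.175,.165],93.8)
E
```

```text
shift [ -29.1 -536.2 -158.3] turn [ 0.1  0.1 -6. ]
```

>>> step_arm --increments '[[[-1,0,0,-10,0,0,0],[-1,0,0,-30,0,0,0],[-1,0,0,-65,0,0,0],[-1,0,0,-105,0,0,0],[-1,0,-10,-140,0,0,0],[-1,-2,-30,-158,0,0,0],[-1,-4,-65,-158,0,0,0],[-1,-6,-105,-158,0,0,0],[-1,-8,-145,-158,0,0,0],[-1,-10,-185,-158,0,0,0]]]'

```text
t: 23.02
eef_pos: [0.5475, 0.1748, 0.1649]
tool_rot: [0.0, 0.019, 1.0, 0.0]
contact_force: [-0.8, -0.7, -0.9]
gripper_width: 0.15
grasp_force: 88.2
```

```bash
python3 - <<'E'
from h import *
o=bot.get_obs(); print(o['gripper_width'],o['grasp_force'])
delta([.554,-.175,.165],93.8)
E
```

```text
0.14957800326466114 88.2135272026062
shift [-1.980e+01 -3.493e+02 -2.000e-01] turn [ 0.  0. -6.]
```

>>> step_arm --increments '[[[-1,-2,-38,0,0,0,-1],[-1,-4,-76,0,0,0,-2],[-1,-6,-114,0,0,0,-3],[-1,-9,-152,0,0,0,-4],[-1,-11,-190,0,0,0,-6],[-1,-13,-228,0,0,0,-6],[-1,-15,-266,0,0,0,-6],[-1,-18,-304,0,0,0,-6],[-1,-19,-335,0,0,0,-6],[-1,-20,-349,0,0,0,-6]]]'

```text
t: 23.85
eef_pos: [0.5532, -0.1789, 0.1652]
tool_rot: [0.0, -0.03, 1.0, -0.001]
contact_force: [0.4, -0.3, -0.7]
gripper_width: 0.145
grasp_force: 88.2
```

>>> step_arm --increments '[[[-1,0,0,0,0,0,0],[-1,0,0,0,0,0,0]]]'

```text
t: 24.02
eef_pos: [0.5541, -0.1738, 0.1645]
tool_rot: [-0.0, -0.032, 0.999, 0.0]
contact_force: [-0.1, 0.5, -1.2]
gripper_width: 0.144
grasp_force: 88.2
```

```bash
python3 - <<'E'
from h import *
o=bot.get_obs(); print(o['gripper_width'],o['grasp_force'],o['eef_pos'])
c=cam("wrist"); im=c["image"]
hsv=cv2.cvtColor(im,cv2.COLOR_RGB2HSV); m=cv2.inRange(hsv,(5,80,90),(25,255,255))
n,l,s,ce=cv2.connectedComponentsWithStats(m)
for i in range(1,n):
    if s[i,4]>300:
        p=np.argwhere(l==i)[:,::-1].astype(float)
        for z in (.171,.052):
            W=(unproj(c,p,z)[:,:2]*1000); v=cv2.fitLine(W.astype(np.float32),cv2.DIST_L2,0,.01,.01).ravel()
            print(s[i],z,"xmin",W[:,0].min().round(1),"y at x=554:",(v[3]+(554-v[2])*v[1]/v[0]).round(1),"yaw",np.degrees(np.arctan(v[1]/v[0])).round(2))
delta([.554,-.175,.064],93.8)
E
```

```text
0.1439641792312268 88.23240637779236 [ 0.55412054 -0.17375319  0.16453781]
[ 298   80   38  262 7544] 0.171 xmin 473.7 y at x=554: -174.5 yaw 2.32
[ 298   80   38  262 7544] 0.052 xmin 460.7 y at x=554: -174.2 yaw 2.32
[ 161  102   39  183 2931] 0.171 xmin 486.2 y at x=554: -234.0 yaw 3.71
[ 161  102   39  183 2931] 0.052 xmin 484.0 y at x=554: -287.2 yaw 3.71
[ 233  102   28  184 2998] 0.171 xmin 484.3 y at x=554: -204.5 yaw 3.67
[ 233  102   28  184 2998] 0.052 xmin 480.5 y at x=554: -231.7 yaw 3.67
[588 311  40  12 311] 0.171 xmin 571.7 y at x=554: -318.2 yaw 85.98
[588 311  40  12 311] 0.052 xmin 644.6 y at x=554: -1258.3 yaw 85.98
shift [  0.6  -2.9 100.3] turn [ 0.1 -0.   0. ]
```

>>> step_arm --increments '[[[-1,-2,-2,25,0,0,0],[-1,-2,-2,50,0,0,0],[-1,-2,-2,72,0,0,0],[-1,-2,-2,86,0,0,0],[-1,-2,-2,95,0,0,0],[-1,-2,-2,100,0,0,0],[-1,-2,-2,100,0,0,0],[-1,-2,-2,100,0,0,0]]]'

```text
t: 24.73
eef_pos: [0.5572, -0.1745, 0.0649]
tool_rot: [0.0, -0.033, 0.999, 0.0]
contact_force: [-0.1, -0.1, -0.1]
gripper_width: 0.146
grasp_force: 88.2
```

```bash
python3 - <<'E'
from h import *
o=bot.get_obs(); print(o['gripper_width'],o['grasp_force'],o['contact_force'])
delta([.556,-.1755,.042],93.8)
E
```

```text
0.14649643344489635 88.23279976844788 [-0.12687129 -0.09443783 -0.13062244]
shift [ 1.3 -0.9 22.9] turn [0. 0. 0.]
```

>>> step_arm --increments '[[[-1,0,-1,4,0,0,0],[-1,0,-1,7,0,0,0],[-1,0,-1,10,0,0,0],[-1,0,-1,13,0,0,0],[-1,0,-1,16,0,0,0],[-1,0,-1,19,0,0,0],[-1,0,-1,22,0,0,0],[-1,0,-1,24,0,0,0],[-1,0,-1,24,0,0,0]]]'

```text
t: 25.48
eef_pos: [0.5573, -0.1759, 0.042]
tool_rot: [0.001, -0.033, 0.999, 0.001]
contact_force: [-3.2, 1.4, 19.8]
gripper_width: 0.144
grasp_force: 91.0
```

>>> step_arm --increments '[[[-1,0,0,-1,0,0,0],[-0.3,0,0,-1,0,0,0],[-0.3,0,0,-1,0,0,0],[-0.3,0,0,-1,0,0,0],[-0.3,0,0,-5,0,0,0],[-0.3,0,0,-20,0,0,0],[-0.3,0,0,-50,0,0,0],[-0.3,0,0,-90,0,0,0],[-0.3,0,0,-130,0,0,0],[-0.3,0,0,-160,0,0,0]]]'

```text
t: 26.32
eef_pos: [0.557, -0.1764, 0.2033]
tool_rot: [0.001, -0.033, 0.999, -0.0]
contact_force: [0.6, -0.3, -0.4]
gripper_width: 0.353
grasp_force: 0.0
```

>>> step_arm --increments '[[[0,0,0,0,0,0,0],[0,0,0,0,0,0,0],[0,0,0,0,0,0,0],[0,0,0,0,0,0,0],[0,0,0,0,0,0,0],[0,0,0,0,0,0,0]]]'

```text
t: 26.82
eef_pos: [0.556, -0.1758, 0.1991]
tool_rot: [-0.001, -0.033, 0.999, 0.0]
contact_force: [-0.5, 0.4, 0.5]
gripper_width: 0.502
grasp_force: 0.0
```

```bash
python3 - <<'E'
from h import *
c=cam("wrist"); cv2.imwrite("pics/w8.png",c["image"][:,:,::-1])
s=cam("side"); crop(s["image"],260,90,460,350,2.2,"pics/s2.png"); o=bot.get_obs(); print(o['eef_pos'],o['gripper_width'])
E
```

```text
[ 0.5563141  -0.1759074   0.19954516] 0.500203770191281
```

View pics/w8.png

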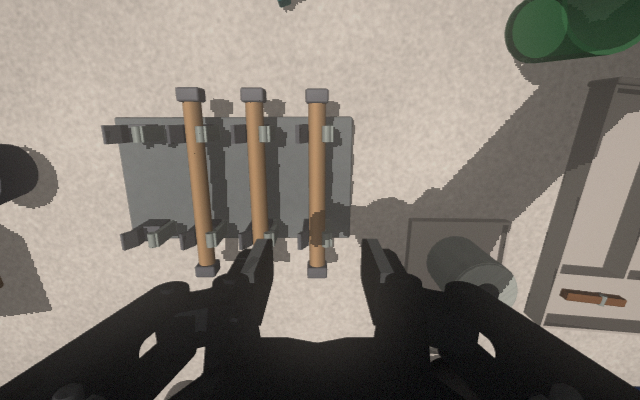

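View pics/s2.png

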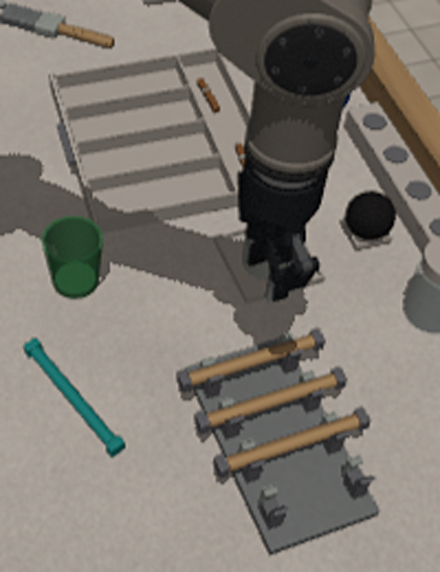

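All three rungs are in clips 3, 2 and 1, the drawer lanes are empty and the cup is standing. The tin's top shows near (490,287) in the wrist view, so I'll check whether it has shifted in the tray.

```bash
python3 - <<'E'
from h import *
c=cam("wrist"); t=cam("top")
print("expect wrist top/base",proj(c,[[.6415,-.0112,.078],[.6415,-.0112,.003]]).round(0))
print("expect top cam",proj(t,[[.6415,-.0112,.078]]).round(0), "tray",proj(t,[[.6415,-.0096,.013]]))
a=cv2.resize(c["image"][200:330,390:530],None,fx=3.2,fy=3.2); b=cv2.resize(t["image"][90:160,290:365],None,fx=416/70,fy=416/70)
cv2.imwrite("pics/f.png",np.hstack([a,b[:416]])[:,:752*2][:,:,::-1] if a.shape[1]+b.shape[1]<=900 else a[:,:,::-1]); print(a.shape,b.shape)
im=cv2.imread("pics/f.png"); cv2.imwrite("pics/f2.png",cv2.resize(im,None,fx=790/im.shape[1],fy=790/im.shape[1]))
E
```

```text
expect wrist top/base [[484. 295.]
 [452. 260.]]
expect top cam [[330. 114.]] tray [[328.76646564 123.41085551]]
(416, 448, 3) (416, 446, 3)
```

View pics/f2.png

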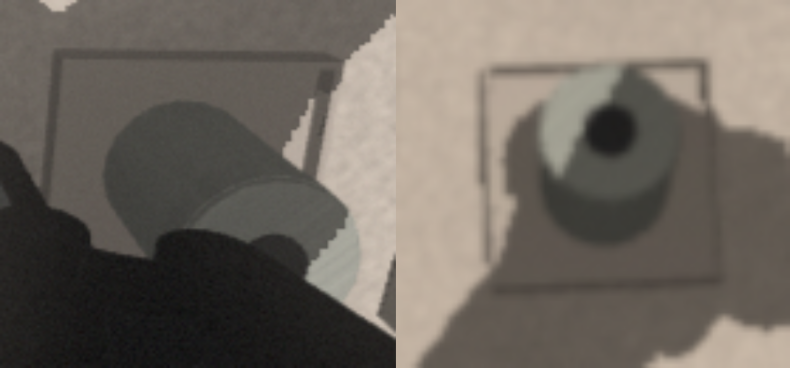

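The tin is upright in the tray, with its top at about (331,115) in the top camera against an expected (330,114). Nothing has moved, so I'm handing in.

```bash
python3 -c "
from station import bot; print(bot.hand_in())"
```

```text
the job is handed in; nothing more can be done
None
```

The job is handed in: the lint tin stands upright in the white tray, the drawer's three rungs are seated in clips 1, 2 and 3, about centred, and the green cup was left where it stood.

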